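# Close a sample case and show it to the inspection camera

### The arm

A 6-joint arm with a two-finger parallel gripper is mounted at the origin on the work surface. World frame = base frame: x ahead of the robot, y to its left, z up, the work surface at z = 0. Lengths are in m, angles in rad, forces in N, time in s.
With the tool pointing down it reaches from about 0.3 to 0.875 m from the base axis. Payload 4.2 kg.
Tool frame: the origin (TCP) lies at the very end of the fingers, on their centre line; the grasp point (between the pads) lies tcp_to_grasp behind it (tcp_to_grasp is the distance from the TCP to the grasp point, in m); z points along the fingers, y is the line along which they close (so a half turn about z gives the same grasp; the last joint's range is limited). The gripper opens to 85 mm and grips with 20 to 120 N. Pads are 22 mm wide; open, the fingers measure 114 mm over their backs; the gripper's body (76 mm by 85 mm) begins 54 mm behind the grasp point. The pads swing forward as they close: fully open they stand 13 mm farther back than shut.
Start: joints at [1.108, 0.32, 1.565, -0, 1.257, -0.02], TCP at [0.246, 0.52, 0.231] pointing down, gripper open.
Joint ranges: [-3.11, 3.11], [-0.84, 2.01], [0.21, 2.61], [-1.34, 4.49], [0.05, 2.63], [-2.56, 2.56]. Speed limits (rad/s): [2.57, 2.57, 3.14, 3.14, 3.14, 3.14].

### API

Orientations are given as a unit quaternion [x, y, z, w].
In Python, from bench import get_state, grab_frame, hand_in, boxes_of, trace, tcp_to_grasp gives the robot as it stands.
- The arm moves only by the tool jog_arm, never from a script. Its argument "moves" is a list of rows, each a list of 3 entries, a list of its own where there are three numbers: the shift along the tool's x, y, z in cm, then the turn about the tool's z in degrees, then the opening, from -1 (shut) to 1 (fully open). In form: [[[tx, ty, tz], turn, jaw], ...]. A call has 1 to 20 rows; each row shifts and turns the commanded pose from where the row before left it, along the tool's axes as they then stand; what a row does not reach is not made up. A row lasts 1/10 s, in which the tool goes at most 50 mm and 8.59 degrees, less where a joint would pass 70% of its speed; a pose out of reach is approached as far as the arm can. A call is refused whole if a number of a shift passes 5 or a number of a turn 8.59, either way. A call with a gripper value outside its range is refused whole. The fingers move at their own pace and stop on an object; "newtons" is the grip in N (left out, the last holds). Time passes only in rows, so rows that do not move let the fingers close. It gives the time, the measured TCP pose, the force, the opening and the grip force at its end, in the units of the state.
- get_state(): the state, without advancing time (a new reading comes with each control period).
- grab_frame(name): name is "side" or "top" or "wrist"; returns a dict with "pixels" (480x640x3 uint8, red, green, blue), "fx", "fy", "cx", "cy" (pixels), "position" and "attitude" of the camera in the world; the wrist camera has in their place "hand_eye" (4x4, takes a point from camera to tool coordinates, whose origin is the TCP and whose axes are the flange's). Camera axes: x right, y up, looking along -z (the intrinsics and any distortion apply to the point x, -y, -z); pixel columns grow to the right and rows downward; lengths in m; the calibration is good to about 2 mm. The wrist camera is an equidistant fisheye: a pixel r from the principal point sees the ray r / f radians off the axis. A picture is of the moment at which its call begins: read the wrist's pose just before it. There is no depth.
- hand_in(): hands the job in; it is judged then, once.
Trained networks look in the newest picture that a camera, given by its name, has taken for a name from the list of things; names that differ only in an ending like _2 or _b are one class to them, and where a whole thing is asked for, a point or a joint stands for the part that bears it (a point fixed in the world has none). Each returns a list of dicts, best first, with "conf" (0 to 1); they miss things now and then, are a little off and sometimes report something else, mostly with a low value. They report only what shows in the picture. A call takes as long as a camera call.
- boxes_of(camera, name): "box" ([left, top, right, bottom] in pixels, round what is visible of it).
- trace(camera, name): "mask" (480x640 bool, what is visible of it) and "box" ([left, top, right, bottom] in pixels, round what is visible of it).
The state is a dict: "time": time; "joint_pos": joint angles; "qd": joint speeds; "joint_torque": joint torques, N m; "ee_pos": TCP position; "orientation": TCP orientation; "wrist_force": force on the tool from outside, world axes, zero at the start; "moment": the same for the moment, N m; "finger_gap": finger opening in m; "grasp_force": force on a finger pad.
Only numpy, scipy, OpenCV 4.12 (cv2) and the standard library are available. Lean on these libraries where they do the work, as an engineer would, in place of code of your own. Each camera call takes 0.05 s, during which the arm holds its last target. There are 200 camera calls.

### The job

The orange lid of one sample case stands proud: press it fully home while the case stands in its rack pocket, then lift that case out and show it to the inspection camera: in the air and upright, centred in front of the lens at the lens's height, about 18 cm from the lens to the middle of the case, with its cork window facing squarely to the lens. Finish while still holding it steady there - do not put it down - and leave the other two cases, the bowl, the plate, the round dish and the camera undisturbed.

Things in the scene. Friction and masses are not known exactly. Their poses are not given: they have to be found in the camera images.
- case_center (a point): Case to show: white box 30 mm thick (x) by 48 wide (y), 76 tall with lid home; 0.1 to 0.2 kg. Body sides vertical up to 62 mm, then a narrower yellow neck and the orange lid, flush with the body. Point on its axis, 38 mm above its underside. x points out of the face with the cork window (opposite face plain white), z up. Loose in any one of the three rack pockets, 1.5 mm play. Grip across the 48 mm.
- lid_top (a point): Centre of the flat top of the orange lid (30 x 48 mm, black dot in the middle). It moves down with the lid.
- lid (a joint): How far the orange lid has been pushed down onto the case, in m: 0 to 0.002 at the start (proud, yellow neck showing beneath), 0.008 fully home against its stop. It slides straight down against about 8 N of friction and stays where it is left.
- lens (a point): Centre of the front of the inspection camera's lens: black barrel 42 mm across, 20 mm long, on a grey head 55 x 62 x 56 mm, with an aluminium column behind it, at the left of the table. The camera looks level along this frame's -x; z is up. Its place, heading and height (0.19 to 0.25 m above the table) differ from run to run.
- rack: Fixed plywood board 100 x 350 x 10 mm with three pockets in a row along its y, at -110, 0 and +110 mm; origin at the centre of its underside. The cases' undersides stand 10 mm above the table; the pockets' 5 mm thick walls reach 22 mm above the table. The cases' windows face the rack's +x.
- case_blue_center (a point): Bystander: the same kind of case with a blue lid already home and a marble window; the point is at its centre, 38 mm above its underside.
- case_grey_center (a point): Bystander: the same kind of case with a grey lid already home and a terracotta window; point as before.
- bowl: Bystander: brown bowl, 140 mm across, 60 mm high; origin under its centre.
- plate: Bystander: pale stone plate, 170 mm across, 18 mm high; origin under its centre.
- dish: Bystander: pale, clear round dish, 68 mm across, 14 mm high; origin under its centre.

How it is judged:
By the outcome, as a careful person would: the job done as asked, in the order asked, and still so for the second after the job is handed in, while the arm keeps its last pose, push and grip.
It also fails if it takes over 51 s, if anything falls off the work surface, if the arm or the gripper's body presses on something with over 40 N, if the wrist force passes 120 N, or if a joint passes its speed limit or range.

## Working session

There is one attempt and no reset: what is moved stays moved. The work goes in short steps, Python scripts to look and compute and a tool call to move; the robot and the scene stay as the last step left them, time stands still between calls to the robot, and variables do not carry over. Pictures are saved under pics/ and viewed, at most 10 in all, crops included, and the job is handed in when it is done.

Besides the shell and the picture viewer there is one more tool, called after "Emit:" by a JSON object that holds its "api" and its "payload". jog_arm: Moves the arm, as the interface text tells. Its arguments: {"type":"object","properties":{"moves":{"type":"array"},"newtons":{"type":"number"}},"required":["moves"]}

```bash
mkdir -p pics; cat > h.py <<'E'
from bench import *
import numpy as np, cv2
E
python3 - <<'E'
from h import *
s=get_state();print(s, tcp_to_grasp)
for c in ("side","top"):
    f=grab_frame(c);cv2.imwrite(f"pics/{c}0.png",f["pixels"][:,:,::-1])
    print(c,{k:np.round(v,4).tolist() if not isinstance(v,dict) else v for k,v in f.items() if k!="pixels"})
    for n in ("case_center","lid_top","lens","rack","case_blue_center","case_grey_center","bowl","plate","dish"):
        print(n,[(np.round(b["box"],0).tolist(),round(b["conf"],2)) for b in boxes_of(c,n)[:3]])
f=grab_frame("wrist");print({k:np.round(v,4).tolist() for k,v in f.items() if k!="pixels"})
E
```

```text
{'time': 0.0, 'joint_pos': array([ 1.10801211e+00,  3.20271936e-01,  1.56572085e+00,  2.01838403e-06,
        1.25741628e+00, -2.00123488e-02]), 'qd': array([2.92383899e-03, 7.97278576e-05, 1.44277615e-04, 2.99552991e-04,
       1.41588413e-03, 5.76277150e-04]), 'joint_torque': array([-2.24886004e-03, -4.15525639e+01, -2.34158349e+01, -1.88208146e-04,
        8.22012807e-03,  4.77585374e-06]), 'ee_pos': array([0.24613586, 0.51909676, 0.23047751]), 'orientation': array([ 2.19582154e-01,  9.75593590e-01, -8.81639860e-04, -2.18047472e-04]), 'wrist_force': array([ 0.38066181,  0.41262755, -0.31052017]), 'moment': array([-0.00328713, -0.04068601,  0.00401188]), 'grasp_force': 0.0, 'finger_gap': 0.08565106400812177} 0.0187
side {'fx': 470.0734, 'fy': 470.0734, 'cx': 316.8844, 'cy': 248.9356, 'position': [0.2246, -0.819, 0.9117], 'attitude': [0.4047, -0.0937, -0.2211, 0.8824]}
case_center [([266.0, 240.0, 284.0, 273.0], 0.6)]
lid_top [([307.0, 237.0, 330.0, 256.0], 0.51), ([263.0, 240.0, 277.0, 255.0], 0.49)]
lens [([194.0, 138.0, 229.0, 169.0], 0.78)]
rack []
case_blue_center [([286.0, 295
[... 380 characters left out ...]
8, 0.0645, 0.7141, -0.6933]}
case_center [([264.0, 264.0, 283.0, 281.0], 0.71)]
lid_top [([264.0, 266.0, 280.0, 279.0], 0.49)]
lens [([109.0, 268.0, 156.0, 296.0], 0.76)]
rack [([256.0, 257.0, 370.0, 306.0], 0.93), ([340.0, 274.0, 359.0, 289.0], 0.64)]
case_blue_center [([340.0, 274.0, 358.0, 291.0], 0.79)]
case_grey_center [([303.0, 273.0, 321.0, 285.0], 0.68)]
bowl [([303.0, 165.0, 346.0, 210.0], 0.59)]
plate [([443.0, 231.0, 501.0, 287.0], 0.72)]
dish [([257.0, 211.0, 274.0, 232.0], 0.6)]
{'fx': 371.6483, 'fy': 371.6483, 'cx': 316.5307, 'cy': 238.3367, 'hand_eye': [[-0.0005, 0.9632, 0.2689, 0.0682], [1.0, 0.0001, 0.0012, -0.0001], [0.0011, 0.2689, -0.9632, -0.1439], [0.0, 0.0, 0.0, 1.0]]}
```

View pics/side0.png

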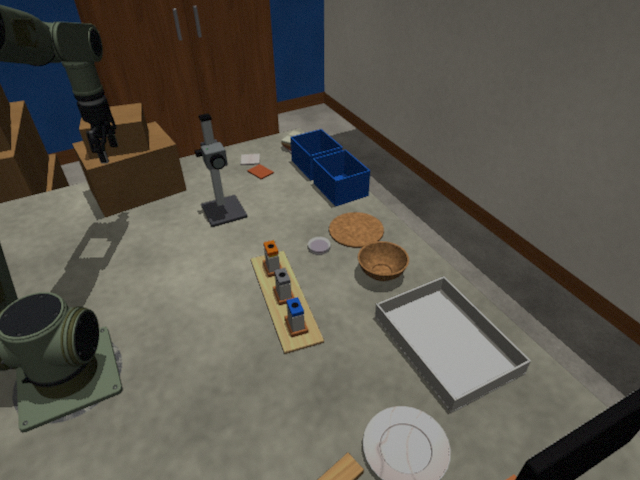

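View pics/top0.png

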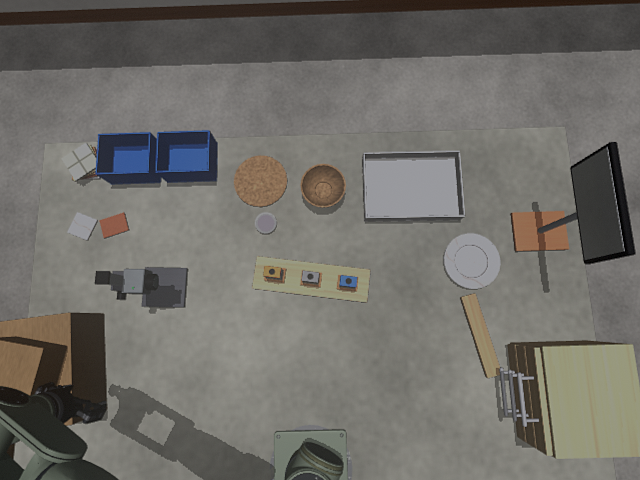

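```bash
python3 - <<'E'
import cv2,numpy as np
s=cv2.imread("pics/side0.png");t=cv2.imread("pics/top0.png")
R=lambda a,w,h:cv2.resize(a,(w,h),interpolation=cv2.INTER_CUBIC)
a=R(s[100:230,180:280],307,400);b=R(t[255:315,85:195],493,269)
c=R(s[225:345,245:325],0 or 200,300);d=R(t[250:310,250:375],560,269)
o=np.zeros((600,800,3),np.uint8);o[:400,:307]=a;o[:269,307:800]=b;o[290:559,240:800]=d;o[400:600,:133]=R(c,133,200)
cv2.imwrite("pics/crop0.png",o)
E
```

```text
(no output)
```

View pics/crop0.png

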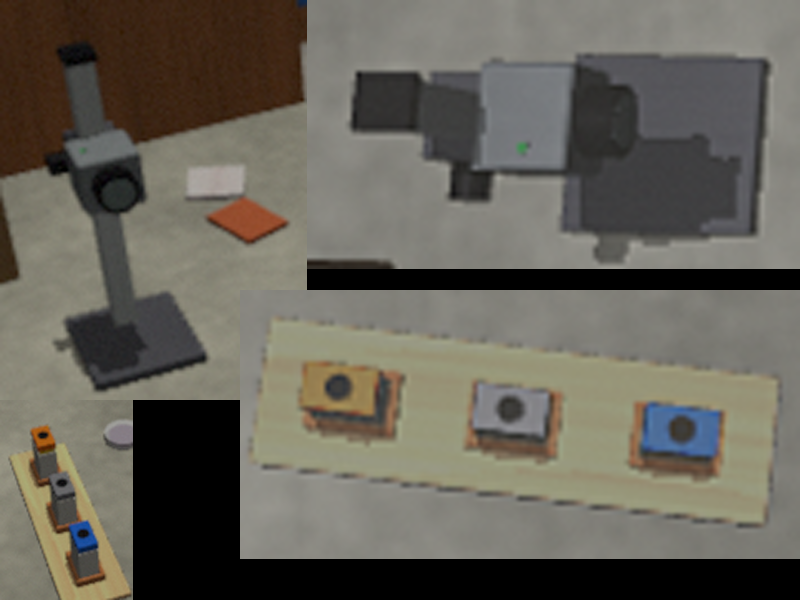

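```bash
cat > h.py <<'E'
from bench import *
import numpy as np, cv2
from scipy.spatial.transform import Rotation as R
def ray(f,u,v):
    d=R.from_quat(f["attitude"]).apply([(u-f["cx"])/f["fx"],-(v-f["cy"])/f["fy"],-1]);return np.array(f["position"]),d/np.linalg.norm(d)
def proj(f,P):
    p=R.from_quat(f["attitude"]).inv().apply(np.atleast_2d(P)-f["position"]);return np.c_[f["cx"]+f["fx"]*p[:,0]/-p[:,2],f["cy"]-f["fy"]*p[:,1]/-p[:,2]]
def tri(rs):
    A=0;b=0
    for o,d in rs:
        M=np.eye(3)-np.outer(d,d);A=A+M;b=b+M@o
    p=np.linalg.solve(A,b);return p,[np.linalg.norm((np.eye(3)-np.outer(d,d))@(p-o)) for o,d in rs]
def onz(f,u,v,z):
    o,d=ray(f,u,v);return o+d*(z-o[2])/d[2]
def wray(f,s,u,v): # fisheye; state s
    T=np.array(f["hand_eye"]);x=u-f["cx"];y=v-f["cy"];r=np.hypot(x,y);t=r/f["fx"]
    c=np.array([np.sin(t)*x/r,-np.sin(t)*y/r,-np.cos(t)]);q=R.from_quat(s["orientation"])
    return s["ee_pos"]+q.apply(T[:3,3]),q.apply(T[:3,:3]@c)
def wproj(f,s,P):
    T=np.array(f["hand_eye"]);q=R.from_quat(s["orientation"])
    c=(q.inv().apply(np.atleast_2d(P)-s["ee_pos"])-T[:3,3])@T[:3,:3]
    n=np.hypot(c[:,0],c[:,1]);t=np.arctan2(n,-c[:,2])*f["fx"]
    return np.c_[f["cx"]+t*c[:,0]/n,f["cy"]-t*c[:,1]/n]
E
python3 - <<'E'
from h import *
st=grab_frame("top");sd=grab_frame("side")
def hs(f):
    h=cv2.cvtColor(f["pixels"],cv2.COLOR_RGB2HSV);return h
def cen(f,lo,hi,box):
    m=cv2.inRange(hs(f),lo,hi);k=np.zeros_like(m);l,t,r,b=box;k[t:b,l:r]=m[t:b,l:r]
    ys,xs=np.nonzero(k);return xs.mean(),ys.mean(),len(xs)
# crop->px
P=lambda x,y:(250+(x-240)/4.48,250+(y-290)/4.483)
for n,p in dict(TL=(270,318),TR=(778,378),BR=(765,524),BL=(252,465)).items(): print(n,onz(st,*P(*p),.01).round(4))
for n,p,z in (("or",(339,387),.093),("gr",(510,409),.086),("bl",(682,429),.086)):
    q=P(*p);print(n,q,onz(st,*q,z).round(4))
print("tri or",tri([ray(st,*P(339,387)),ray(sd,245+43/133*80,225+36/200*120)]))
print("lens",tri([ray(st,158.2,281.8),ray(sd,218.1,161.7)]))
E
```

```text
TL [0.6057 0.1472 0.01  ]
TR [ 0.5544 -0.1972  0.01  ]
BR [ 0.4572 -0.1837  0.01  ]
BL [0.5063 0.1594 0.01  ]
or (272.0982142857143, 271.6372964532679) [0.5482 0.0904 0.093 ]
gr (310.2678571428571, 276.54472451483383) [ 0.5317 -0.0178  0.086 ]
bl (348.6607142857143, 281.006022752621) [ 0.5158 -0.1268  0.086 ]
tri or (array([0.54969627, 0.08999551, 0.09296328]), [np.float64(0.001533299064800272), np.float64(0.0015332990648001647)])
lens (array([0.51735123, 0.36695073, 0.21982771]), [np.float64(0.00015863381663263284), np.float64(0.00015863381663249116)])
```

Emit:
{"api": "jog_arm", "payload": {"moves": [[[-3.8,-2.2,0],0,-1],[[-3.8,-2.2,0],0,-1],[[-3.8,-2.2,0],0,-1],[[-3.8,-2.2,0],0,-1],[[-3.8,-2.2,0],0,-1],[[-3.8,-2.2,0],0,-1],[[-3.8,-2.2,0],0,-1],[[-3.8,-2.2,0],0,-1],[[-3.8,-2.2,0],0,-1],[[-3.8,-2.2,0],0,-1],[[-3.8,-2.2,0],0,-1],[[-3.8,-2.0,0],0,-1],[[0,0,0],-8.4,-1],[[0,0,0],-8.4,-1],[[0,0,0],0,-1],[[0,0,0],0,-1]], "newtons": 40}}

```text
time: 2.75
ee_pos: [0.5461, 0.0875, 0.2313]
orientation: [0.076, 0.997, 0.0, 0.0]
wrist_force: [-0.2, -0.6, 0.0]
finger_gap: 0.0001
grasp_force: 0.0
```

```bash
python3 - <<'E'
from h import *
s=get_state();f=grab_frame("wrist");cv2.imwrite("pics/w1.png",f["pixels"][:,:,::-1])
print(s["time"],s["ee_pos"],s["orientation"],s["finger_gap"],s["wrist_force"])
q=R.from_quat(s["orientation"]);print(q.as_matrix().round(3))
for n in ("case_center","lid_top","lens","rack","case_grey_center"):
    print(n,[(np.round(b["box"],0).tolist(),round(b["conf"],2)) for b in boxes_of("wrist",n)[:3]])
print(wproj(f,s,[[.549,.090,.093],[.5317,-.0178,.086],[.5174,.367,.22]]).round(1))
E
```

```text
2.75 [0.54607854 0.08750059 0.23132014] [7.61609510e-02 9.97095536e-01 4.49381736e-05 1.75604914e-05] 9.956793118314114e-05 [-0.2025762  -0.63320198  0.00584848]
[[-0.988  0.152  0.   ]
 [ 0.152  0.988  0.   ]
 [-0.     0.    -1.   ]]
case_center [([295.0, 194.0, 358.0, 248.0], 0.6)]
lid_top [([295.0, 208.0, 355.0, 247.0], 0.82)]
lens []
rack [([76.0, 157.0, 390.0, 256.0], 0.75)]
case_grey_center [([164.0, 197.0, 240.0, 247.0], 0.85)]
[[320.7 228.6]
 [189.5 226.1]
 [711.5 174.2]]
```

View pics/w1.png

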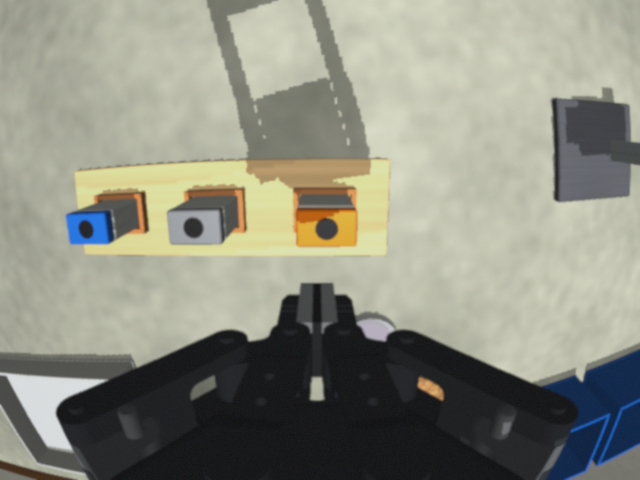

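```bash
python3 - <<'E'
from h import *
s=get_state();f=grab_frame("wrist");g=cv2.cvtColor(f["pixels"],cv2.COLOR_RGB2GRAY)
for n,(u,v),z in (("or",(326,229),.093),("gr",(193,228),.086),("bl",(86,230),.086)):
    w=g[v-16:v+17,u-16:u+17];m=(cv2.GaussianBlur(w,(3,3),0)<70).astype(np.uint8)
    k,l,st,c=cv2.connectedComponentsWithStats(m);i=l[16,16];uu,vv=c[i]+[u-16,v-16]
    o,d=wray(f,s,uu,vv);print(n,uu.round(1),vv.round(1),st[i],(o+d*(z-o[2])/d[2]).round(4))
E
```

```text
or 325.7 228.2 [  7   6  19  19 261] [0.5493 0.0941 0.093 ]
gr 192.7 227.1 [  8   7  17  17 237] [ 0.5333 -0.015   0.086 ]
bl 85.4 228.3 [  9   6  14  18 191] [ 0.5168 -0.1244  0.086 ]
```

Emit:
{"api": "jog_arm", "payload": {"moves": [[[-0.2,0.55,2],0,-1],[[0,0,3],0,-1],[[0,0,3],0,-1],[[0,0,2.5],0,-1],[[0,0,1.5],0,-1],[[0,0,0],0,-1],[[0,0,0],0,-1]]}}

```text
time: 3.8
ee_pos: [0.5493, 0.0927, 0.1117]
orientation: [0.075, 0.997, 0.0, 0.0]
wrist_force: [-0.0, -0.1, -0.3]
finger_gap: 0.0003
grasp_force: 0.0
```

```bash
python3 - <<'E'
from h import *
s=get_state();f=grab_frame("wrist");cv2.imwrite("pics/w2.png",f["pixels"][:,:,::-1])
print(s["ee_pos"],s["wrist_force"]);print(wproj(f,s,[[.549,.0925,.093],[.5174,.367,.22],s["ee_pos"]]).round(1))
E
```

```text
[0.54926814 0.09274338 0.11169694] [-0.02893684 -0.12194674 -0.25502198]
[[316.5 284.5]
 [854.  211. ]
 [317.1 301.9]]
```

View pics/w2.png

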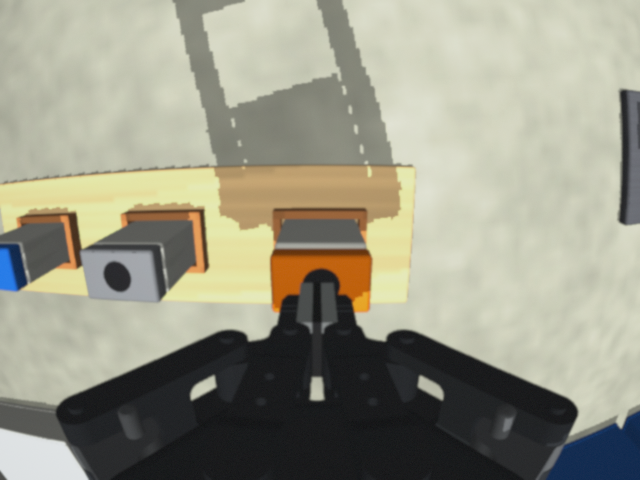

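Emit:
{"api": "jog_arm", "payload": {"moves": [[[0.05,0.2,0.6],0,-1],[[0,0,0.6],0,-1],[[0,0,0.4],0,-1],[[0,0,0.3],0,-1],[[0,0,0.2],0,-1],[[0,0,0.2],0,-1],[[0,0,0.1],0,-1],[[0,0,0],0,-1]]}}

```text
time: 4.65
ee_pos: [0.5489, 0.0946, 0.0882]
orientation: [0.075, 0.997, 0.0, 0.0]
wrist_force: [-1.5, -0.3, 5.9]
finger_gap: -0.0
grasp_force: 3.0
```

Emit:
{"api": "jog_arm", "payload": {"moves": [[[0,0,0.1],0,-1],[[0,0,0.1],0,-1],[[0,0,0.1],0,-1],[[0,0,0],0,-1]]}}

```text
time: 5.05
ee_pos: [0.5492, 0.0947, 0.0861]
orientation: [0.075, 0.997, 0.0, 0.001]
wrist_force: [-3.0, -0.6, 11.1]
finger_gap: 0.0002
grasp_force: 5.5
```

Emit:
{"api": "jog_arm", "payload": {"moves": [[[0,0,0.1],0,-1],[[0,0,0.1],0,-1],[[0,0,0],0,-1]]}}

```text
time: 5.35
ee_pos: [0.5498, 0.0946, 0.086]
orientation: [0.075, 0.997, 0.0, 0.002]
wrist_force: [-4.9, -1.6, 21.5]
finger_gap: -0.0003
grasp_force: 11.0
```

Emit:
{"api": "jog_arm", "payload": {"moves": [[[0,0,-1],0,-1],[[0,0,-3],0,-1],[[0,0,-4],0,1],[[0,0,0],0,1],[[0,0,0],0,1],[[0,0,0],0,1],[[0,0,0],0,1],[[0,0,0],0,1],[[0,0,0],0,1],[[0,0,0],0,1]]}}

```text
time: 6.35
ee_pos: [0.5486, 0.0946, 0.1619]
orientation: [0.075, 0.997, -0.0, -0.0]
wrist_force: [-0.7, -0.4, -0.4]
finger_gap: 0.0853
grasp_force: 0.0
```

```bash
python3 - <<'E'
from h import *
s=get_state();f=grab_frame("wrist");cv2.imwrite("pics/w3.png",f["pixels"][:,:,::-1])
print(s["ee_pos"],s["wrist_force"],s["finger_gap"]);q=R.from_quat(s["orientation"]);ee=s["ee_pos"]
print(wproj(f,s,[ee,[.549,.0945,.086]]).round(1))
print([(b["box"],b["conf"]) for b in boxes_of("wrist","lid_top")])
E
```

```text
[0.54864696 0.09462841 0.1619042 ] [-0.69599261 -0.36470004 -0.35603633] 0.08525243995623909
[[317.1 301.9]
 [316.9 249.8]]
[([277.3, 222.3, 354.0, 272.8], 0.88), ([117.2, 209.9, 216.3, 271.2], 0.63)]
```

View pics/w3.png

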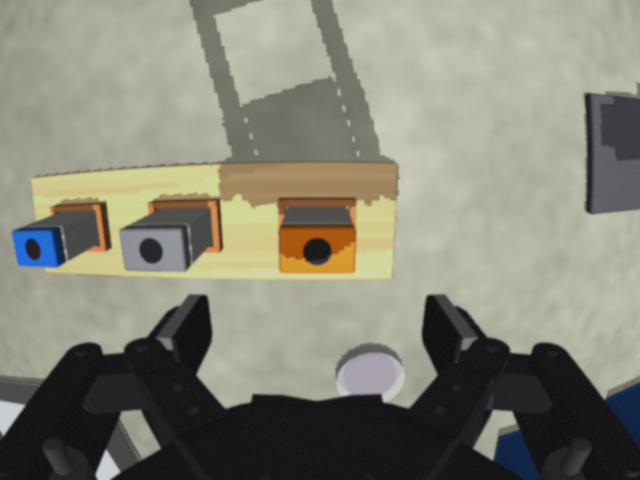

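Emit:
{"api": "jog_arm", "payload": {"moves": [[[0,0.03,3],0,1],[[0,0,3],0,1],[[0,0,3],0,1],[[0,0,2],0,1],[[0,0,1.6],0,1],[[0,0,0],0,1],[[0,0,0],0,-1],[[0,0,0],0,-1],[[0,0,0],0,-1],[[0,0,0],0,-1],[[0,0,0],0,-1],[[0,0,0],0,-1],[[0,0,0],0,-1],[[0,0,0],0,-1]], "newtons": 40}}

```text
time: 7.85
ee_pos: [0.5497, 0.095, 0.0376]
orientation: [0.075, 0.997, 0.0, 0.001]
wrist_force: [0.1, 0.2, 6.2]
finger_gap: 0.0477
grasp_force: 42.6
```

Emit:
{"api": "jog_arm", "payload": {"moves": [[[0,0,-0.5],0,-1],[[0,0,-2],0,-1],[[0,0,-4],0,-1],[[0,0,-4],0,-1],[[0,0,-4],0,-1],[[0,0,-2.9],0,-1],[[0,0,0],0,-1],[[0,0,0],0,-1]]}}

```text
time: 8.65
ee_pos: [0.5482, 0.0949, 0.2099]
orientation: [0.075, 0.997, 0.0, -0.0]
wrist_force: [-1.1, -0.8, -2.5]
finger_gap: 0.0472
grasp_force: 42.9
```

```bash
python3 - <<'E'
from h import *
st=grab_frame("top");sd=grab_frame("side")
P=lambda x,y:(85+(x-307)/4.482,255+y/4.483)
c=[onz(st,*P(*p),.01) for p in ((577,55),(768,60),(755,235),(563,232))]
print("plate",np.round(c,4))
w={"hand_eye":grab_frame("wrist")["hand_eye"],"cx":316.5307,"cy":238.3367,"fx":371.6483}
s={"ee_pos":np.array([.54607854,.08750059,.23132014]),"orientation":[7.61609510e-02,9.97095536e-01,4.49e-5,1.76e-5]}
for u,v in ((553.5,98),(557,200),(629,102)):
    o,d=wray(w,s,u,v);print("w1",(o+d*(.01-o[2])/d[2]).round(4))
S=lambda x,y:(180+x/3.07,100+y/3.077)
print("side plate",[onz(sd,*S(*p),.01).round(4) for p in ((67,322),(170,294),(205,355),(98,385))])
# head top, column top
f=cv2.resize(st["pixels"][255:315,85:195],None,fx=5,fy=5,interpolation=cv2.INTER_CUBIC)
g=cv2.resize(sd["pixels"][110:225,190:260],None,fx=5,fy=5,interpolation=cv2.INTER_CUBIC)
o=np.zeros((600,800,3),np.uint8);o[:300,:550]=f;k=cv2.resize(g,(350,575))[:, :250] if 0 else g[:575,:250];o[:575,550:]=k
o[310:,:550]=cv2.resize(sd["pixels"][220-50:345-50,230:345],(550,290)) 
cv2.imwrite("pics/crop1.png",o[:,:,::-1]);print(get_state()["ee_pos"],get_state()["finger_gap"],get_state()["grasp_force"])
E
```

```text
plate [[0.582  0.4885 0.01  ]
 [0.5747 0.3576 0.01  ]
 [0.4574 0.3629 0.01  ]
 [0.463  0.4921 0.01  ]]
w1 [0.4589 0.3676 0.01  ]
w1 [0.576  0.3638 0.01  ]
w1 [0.4622 0.5004 0.01  ]
side plate [array([0.469 , 0.4875, 0.01  ]), array([0.5851, 0.4837, 0.01  ]), array([0.578 , 0.3602, 0.01  ]), array([0.4636, 0.3653, 0.01  ])]
[0.54750739 0.09476804 0.20813978] 0.0477991139724442 42.88979530334473
```

View pics/crop1.png

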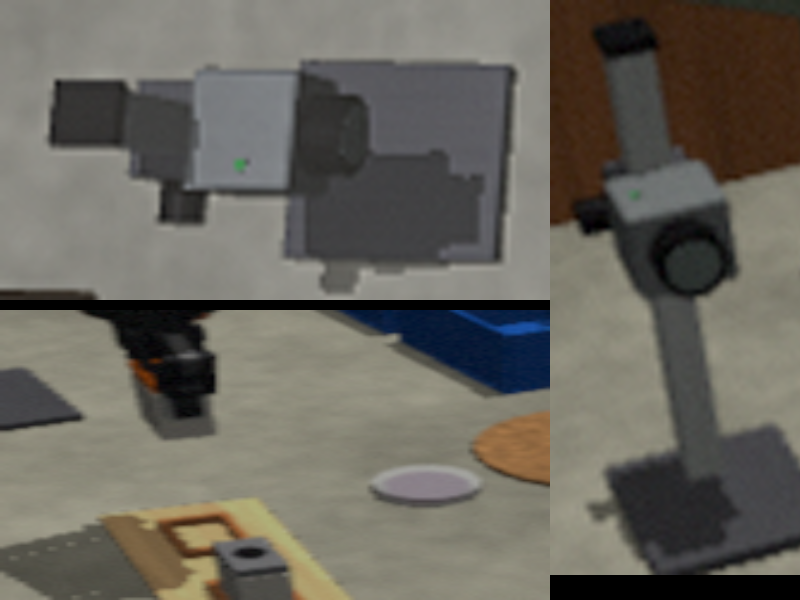

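```bash
python3 - <<'E'
from h import *
from scipy.optimize import least_squares
s=get_state();print(s["time"],s["joint_pos"].round(3),s["ee_pos"].round(4))
st=grab_frame("top");sd=grab_frame("side")
a=np.radians(2.4);x=np.array([np.sin(a),np.cos(a),0]);yv=np.array([-x[1],x[0],0])
t=np.linspace(0,2*np.pi,90)[:,None]
def m(L):
    C=L+.021*(np.cos(t)*yv+np.sin(t)*np.array([0,0,1.]))
    A=proj(st,C);B=proj(sd,C)
    return np.array([A[:,0].max(),A[:,1].min(),A[:,1].max(),B[:,0].min(),B[:,0].max(),B[:,1].min(),B[:,1].max()])
T=np.array([158.8,274,290.4,210,226.4,154.4,169.6])
r=least_squares(lambda L:m(L)-T,[.517,.367,.22]);print(r.x.round(4),r.fun.round(2))
L=r.x;c=L-.18*x;print("case target",c.round(4))
E
```

```text
8.8 [ 0.151  0.307  1.643  0.     1.196 -1.271] [0.5475 0.0948 0.2081]
[0.5181 0.3749 0.2142] [ 0.29 -0.48 -0.44  0.52 -1.64  1.07 -0.98]
case target [0.5105 0.195  0.2142]
```

Emit:
{"api": "jog_arm", "payload": {"moves": [[[-0.15,0.02,3],0,-1],[[0,0,4],0,-1],[[0,0,4],0,-1],[[0,0,3],0,-1],[[0,0,1.3],0,-1],[[0,0,0],0,-1],[[0,0,0],0,-1],[[0,0,0],0,-1]]}}

```text
time: 9.7
ee_pos: [0.5517, 0.0951, 0.059]
orientation: [0.075, 0.997, 0.0, 0.002]
wrist_force: [-0.3, -0.1, -1.6]
finger_gap: 0.0479
grasp_force: 42.7
```

```bash
python3 - <<'E'
from h import *
s=get_state();f=grab_frame("wrist");p=f["pixels"]
print(s["ee_pos"],s["wrist_force"])
cv2.imwrite("pics/w4.png",cv2.resize(p[180:330,230:410],(720,600),interpolation=cv2.INTER_CUBIC)[:,:,::-1])
E
```

```text
[0.55171482 0.09512752 0.05901622] [-0.28435592 -0.07341887 -1.60825679]
```

View pics/w4.png

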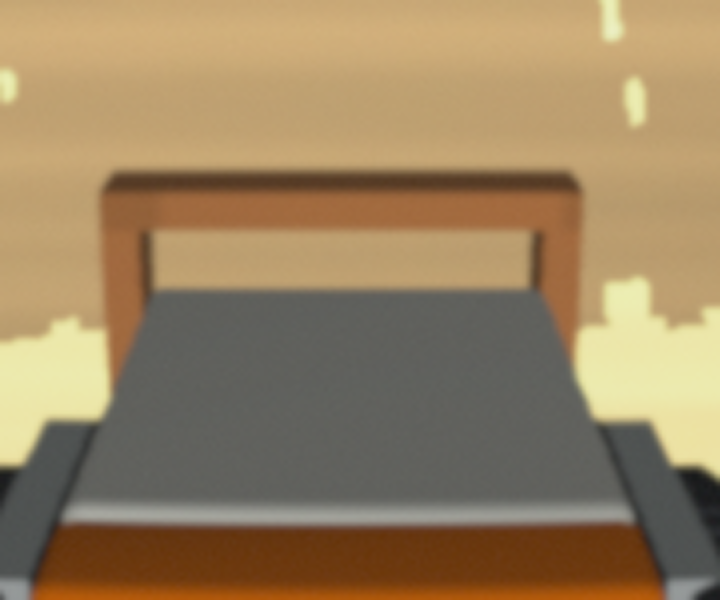

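```bash
python3 - <<'E'
from h import *
s=get_state();f=grab_frame("wrist");print(s["ee_pos"],s["orientation"].round(4))
q=R.from_quat(s["orientation"])
def at(u,v,z):
    o,d=wray(f,s,u,v);return (q.inv().apply(o+d*(z-o[2])/d[2]-s["ee_pos"])*1000).round(2)
X=lambda a:230+a/4; Y=lambda b:180+b/4
print("wall inner L,M,R",at(X(142),Y(232),.022),at(X(341),Y(232),.022),at(X(541),Y(232),.022))
zb=s["ee_pos"][2]-.0276
print("case bottom front",at(X(153),Y(290),zb),at(X(347),Y(290),zb),at(X(542),Y(290),zb))
print("lid front lower edge z+76",at(X(65),Y(523),zb+.062),at(X(635),Y(523),zb+.062))
E
```

```text
[0.55156534 0.09513933 0.05903262] [7.470e-02 9.972e-01 4.000e-04 1.800e-03]
wall inner L,M,R [ 18.02 -26.2   36.94] [18.   -0.91 36.97] [17.99 24.49 37.  ]
case bottom front [ 13.3  -23.77  27.53] [13.33 -0.15 27.55] [13.28 23.6  27.58]
lid front lower edge z+76 [ 12.79 -23.52 -34.47] [ 12.75  23.81 -34.42]
```

Emit:
{"api": "jog_arm", "payload": {"moves": [[[0.27,-0.07,0],0,-1],[[0,0,0.4],0,-1],[[0,0,0.3],0,-1],[[0,0,0],0,-1],[[0,0,0],0,-1]]}}

```text
time: 10.3
ee_pos: [0.5475, 0.0946, 0.0501]
orientation: [0.075, 0.997, 0.0, -0.0]
wrist_force: [0.1, -0.7, -1.5]
finger_gap: 0.0476
grasp_force: 42.8
```

```bash
python3 - <<'E'
from h import *
s=get_state();f=grab_frame("wrist");p=f["pixels"]
print(s["ee_pos"],s["wrist_force"],s["orientation"].round(4))
cv2.imwrite("pics/w5.png",cv2.resize(p[200:300,235:405],(765,450),interpolation=cv2.INTER_CUBIC)[:,:,::-1])
E
```

```text
[0.54747325 0.09463879 0.05012291] [ 0.12644841 -0.74843374 -1.54574252] [ 7.470e-02  9.972e-01  0.000e+00 -1.000e-04]
```

View pics/w5.png

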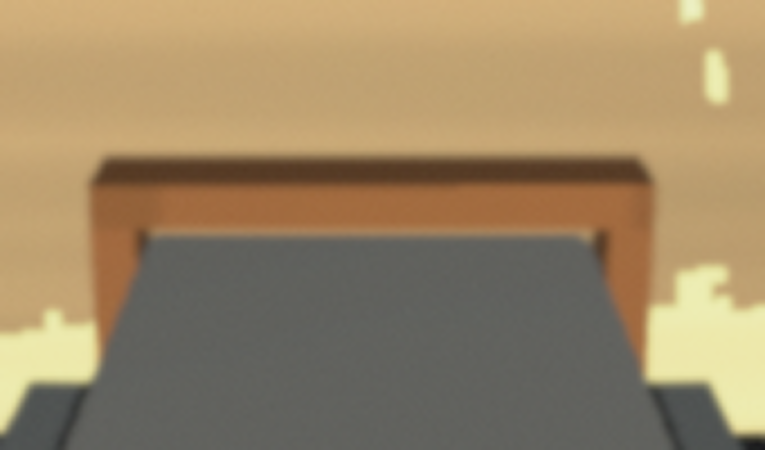

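Emit:
{"api": "jog_arm", "payload": {"moves": [[[-0.06,0.0,0],0,-1],[[0,0,0.3],0,-1],[[0,0,0.3],0,-1],[[0,0,0.2],0,-1],[[0,0,0],0,-1],[[0,0,0],0,-1]]}}

```text
time: 10.95
ee_pos: [0.5481, 0.0945, 0.0422]
orientation: [0.075, 0.997, 0.0, -0.0]
wrist_force: [0.1, 0.6, -1.8]
finger_gap: 0.0477
grasp_force: 42.8
```

Emit:
{"api": "jog_arm", "payload": {"moves": [[[0,0,0.3],0,-1],[[0,0,0.15],0,-1],[[0,0,0],0,-1],[[0,0,0],0,1],[[0,0,0],0,1],[[0,0,0],0,1],[[0,0,0],0,1],[[0,0,0],0,1],[[0,0,0],0,1],[[0,0,0],0,1],[[0,0,0],0,1]]}}

```text
time: 12.05
ee_pos: [0.5481, 0.0945, 0.0378]
orientation: [0.075, 0.997, 0.0, -0.0]
wrist_force: [0.7, 0.2, -0.1]
finger_gap: 0.0854
grasp_force: 0.0
```

Emit:
{"api": "jog_arm", "payload": {"moves": [[[0,0,-2],0,1],[[0,0,-4],0,1],[[0,0,-4],0,1],[[0,0,-3],0,1],[[0,0,0],0,1],[[0,0,0],8.5,1],[[0,0,0],8.5,1],[[0,0,0],8.5,1],[[0,0,0],8.5,1],[[0,0,0],8.5,1],[[0,0,0],8.5,1],[[0,0,0],8.5,1],[[0,0,0],8.5,1],[[0,0,0],8.5,1],[[0,0,0],8.5,1],[[0,0,0],8.5,1],[[0,0,0],8.5,1]]}}

```text
time: 13.75
ee_pos: [0.5475, 0.0944, 0.1667]
orientation: [0.824, 0.567, -0.001, -0.0]
wrist_force: [0.2, 0.2, 0.7]
finger_gap: 0.0855
grasp_force: 0.0
```

Emit:
{"api": "jog_arm", "payload": {"moves": [[[0,0,0],8.5,1],[[0,0,0],8.5,1],[[0,0,0],8.5,1],[[0,0,0],8.5,1],[[0,0,0],8.5,1],[[0,0,0],8.5,1],[[0,0,0],8.5,1],[[0,0,0],8.5,1],[[0,0,0],8.5,1],[[0,0,0],1.5,1],[[0,0,0],0,1],[[0,0,0],0,1]]}}

```text
time: 14.95
ee_pos: [0.5479, 0.0945, 0.1674]
orientation: [0.997, -0.074, -0.0, 0.0]
wrist_force: [-0.7, -0.3, -0.4]
finger_gap: 0.0853
grasp_force: 0.0
```

```bash
python3 - <<'E'
from h import *
s=get_state();f=grab_frame("wrist");p=f["pixels"]
print(s["ee_pos"],s["joint_pos"].round(3),R.from_quat(s["orientation"]).as_matrix().round(4)[0])
b=boxes_of("wrist","lid_top");print([(x["box"],x["conf"]) for x in b])
print(wproj(f,s,[[.549,.0945,.086]]))
hsv=cv2.cvtColor(p,cv2.COLOR_RGB2HSV)
print([(x["box"],x["conf"]) for x in boxes_of("wrist","case_center")])
cv2.imwrite("pics/w6.png",p[:,:,::-1])
E
```

```text
[0.5479334  0.09452808 0.16744827] [0.15  0.339 1.706 0.    1.097 1.868] [ 9.891e-01 -1.470e-01 -6.000e-04]
[([276.8, 217.5, 355.3, 263.7], 0.78)]
[[315.91267138 244.16793991]]
[([281.3, 202.8, 353.5, 264.3], 0.85)]
```

View pics/w6.png

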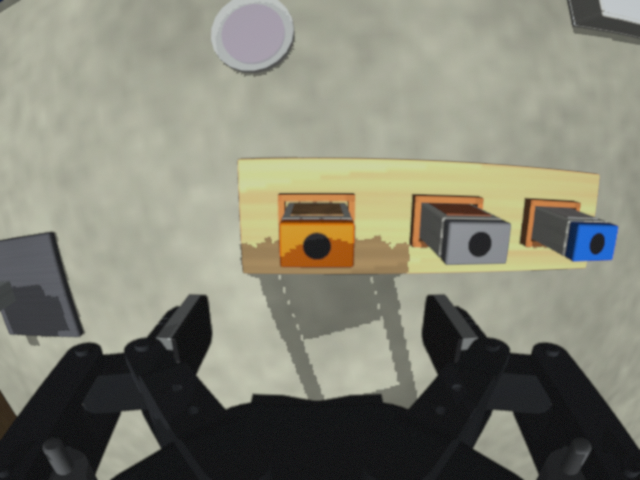

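Emit:
{"api": "jog_arm", "payload": {"moves": [[[0.05,0,3],0,1],[[0,0,4],0,1],[[0,0,3.5],0,1],[[0,0,1.5],0,1],[[0,0,1.1],0,1],[[0,0,0],0,1],[[0,0,0],0,-1],[[0,0,0],0,-1],[[0,0,0],0,-1],[[0,0,0],0,-1],[[0,0,0],0,-1],[[0,0,0],0,-1],[[0,0,0],0,-1],[[0,0,0],0,-1]], "newtons": 40}}

```text
time: 16.5
ee_pos: [0.5495, 0.0945, 0.0381]
orientation: [0.997, -0.075, 0.001, -0.0]
wrist_force: [-0.6, -0.8, 5.7]
finger_gap: 0.0478
grasp_force: 42.5
```

Emit:
{"api": "jog_arm", "payload": {"moves": [[[0,0,-0.5],0,-1],[[0,0,-2],0,-1],[[0,0,-4],0,-1],[[0,0,-4],0,-1],[[0,0,-4],0,-1],[[0,0,-4],0,-1],[[0,0,-4],0,-1],[[0,0,-4],0,-1],[[0,0,-4],0,-1],[[0,0,-2],0,-1],[[0,0,0],0,-1],[[0,0,0],0,-1],[[0,0,0],0,-1],[[0,0,0],0,-1]]}}

```text
time: 17.9
ee_pos: [0.5479, 0.0944, 0.3598]
orientation: [0.997, -0.075, -0.002, 0.0]
wrist_force: [0.4, -0.4, -2.0]
finger_gap: 0.0477
grasp_force: 43.1
```

```bash
python3 - <<'E'
from h import *
s=get_state();f=grab_frame("wrist");p=f["pixels"];cv2.imwrite("pics/w7.png",p[:,:,::-1])
print(s["time"],s["ee_pos"],s["finger_gap"]);
x=np.array([.042,.999,0]);L=np.array([.5181,.3749,.2142]);y=np.array([-x[1],x[0],0]);z=np.array([0,0,1.])
pts=[L,L+.021*y,L-.021*y,L+.021*z,L-.021*z,L+.02*x+.0275*y+.028*z]
print(wproj(f,s,pts).round(1))
print([(b["box"],b["conf"]) for b in boxes_of("wrist","lens")])
u,v=wproj(f,s,[L])[0].astype(int);g=cv2.cvtColor(p,cv2.COLOR_RGB2GRAY)
print(u,v)
for r in range(v-34,v+36,2): print(r,' '.join("%3d"%k for k in g[r,max(u-36,0):u+44:2]))
E
```

```text
17.9 [0.54794615 0.09435444 0.35978059] 0.04765849888411189
[[ 53.  292.1]
 [ 59.1 310.4]
 [ 47.2 273.3]
 [ 41.5 300.3]
 [ 63.9 284.6]
 [ 33.8 327.8]]
[([0.0, 258.4, 65.8, 332.6], 0.78)]
53 292
258 197 194 191 182 170 163 151 139 129 117 113 102  89  75  74  84  83  82  81  79  79  79  79  79  79  77  79  79  78  78  78  81  83  77  74  72  74  73  73  73
260 131 116 110 101  87  77  71  68  67  66  64  62  58  56  62  79  81  79  79  79  80  79  78  78  79  78  79  78  78  82  90  94  97  77  72  71  70  71  72  72
262  68  65  65  65  63  64  64  63  63  63  59  57  53  54  55  75  79  79  79  78  78  79  78  80  81  79  80  80  89 128 153 116 105  82  71  72  71  71  73  71
264  65  64  64  64  64  64  64  62  61  57  53  54  52  52  54  70  80  79  80  80  80  79  81  79  79  80  84 114 157 189 192 134 108  89  73  70  71  72  72  71
266  63  65  64  64  64  62  60  58  55  53  53  54  53  53  53  63  79  79  79  80  81  79  79  79  82 102 145 182 199 201 197 147 110  99  75  71  70  72  71  73
268  65  66  65  64  61  59  56  55  53  54  54  53  53  53  52  58  76  80  80  80  8
[... 4133 characters left out ...]
 189 192 192 191 187 185 185 190 191 193 192
320 164 165 167 167 167 169 155 114  68  54  54  53  50  51  52  54  53  53  53  97 179 192 192 190 189 191 189 187 187 189 191 192 191 187 184 186 189 192 193 192
322 164 165 164 165 165 167 160 131  80  54  53  53  52  51  52  53  53  52  53  64 145 188 191 191 190 190 191 188 186 188 189 191 193 190 185 185 188 192 194 192
324 155 156 157 158 159 158 159 138  92  56  54  53  50  52  54  54  52  51  53  53  98 177 191 191 191 191 189 186 185 186 187 190 191 190 187 186 188 193 195 195
326  93  95  94 100 104 107 112 101  74  52  52  54  52  54  53  53  52  52  51  51  61 145 188 191 191 190 187 186 185 186 185 187 190 191 189 186 186 190 194 196
```

```bash
python3 - <<'E'
from h import *
from scipy.optimize import least_squares
s=get_state();f=grab_frame("wrist");st=grab_frame("top");sd=grab_frame("side")
t=np.linspace(0,2*np.pi,90)[:,None]
def m(P):
    x=np.array([np.sin(P[3]),np.cos(P[3]),0]);yv=np.array([-x[1],x[0],0]);L=P[:3]
    C=L+.021*(np.cos(t)*yv+np.sin(t)*np.array([0,0,1.]))
    A=proj(st,C);B=proj(sd,C);W=wproj(f,s,C)
    return np.array([A[:,0].max(),(A[:,1].min()+A[:,1].max())/2,(B[:,0].min()+B[:,0].max())/2,(B[:,1].min()+B[:,1].max())/2,W[:,0].min(),W[:,0].max(),W[:,1].min(),W[:,1].max()])
T=np.array([158.8,282.2,218.2,162,38.3,62.5,271.7,308])
w=np.array([2,2,2,2,.8,.8,.8,.8])
for a in (1.4,2.4,3.4):
    a=np.radians(a)
    r=least_squares(lambda L:w*(m(np.r_[L,a])-T),[.517,.367,.22]);L=r.x
    x=np.array([np.sin(a),np.cos(a),0]);print(L.round(4),(r.fun/w).round(2),"case",(L-.18*x).round(4))
# plate corner in wrist for heading
g=cv2.cvtColor(f["pixels"],cv2.COLOR_RGB2GRAY)
P=[wproj(f,s,[c])[0].round(1) for c in ([.4589,.3676,.01],[.576,.3638,.01])];print(P)
print("lower wall edge pts: ")
out=[]
for r in range(280,330,2): # barrel/plate
    pass
(u0,v0),(u1,v1)=P
for k in np.linspace(.05,.95,10):
    v=int(round(v0+k*(v1-v0)));uc=u0+k*(u1-u0)
    row=g[v,int(uc)-15:int(uc)+16].astype(float);row=cv2.GaussianBlur(row[None],(5,1),0)[0];d=np.diff(row);i=np.argmax(d);u=int(uc)-15+i+.5
    o,dd=wray(f,s,u,v);q=o+dd*(.01-o[2])/dd[2];out.append(q[:2]);print(v,u,d[i].round(0),q.round(4))
E
```

```text
[0.5197 0.3782 0.2121] [-0.67 -0.99 -0.28  0.04  0.72  1.95 -1.24  2.38] case [0.5153 0.1983 0.2121]
[0.5197 0.3783 0.2121] [-0.66 -0.99 -0.28  0.04  0.81  1.82 -1.26  2.39] case [0.5122 0.1984 0.2121]
[0.5197 0.3783 0.212 ] [-0.64 -0.98 -0.29  0.04  0.9   1.69 -1.27  2.39] case [0.509  0.1986 0.212 ]
[array([148.6, 274.8]), array([131.5, 200.1])]
lower wall edge pts: 
271 149.5 36.0 [0.4648 0.3641 0.01  ]
264 147.5 39.0 [0.4762 0.3642 0.01  ]
256 145.5 37.0 [0.4891 0.3638 0.01  ]
249 143.5 37.0 [0.5003 0.364  0.01  ]
241 142.5 35.0 [0.5127 0.362  0.01  ]
234 140.5 35.0 [0.5237 0.3624 0.01  ]
226 139.5 37.0 [0.5359 0.3607 0.01  ]
219 137.5 39.0 [0.5467 0.3612 0.01  ]
211 135.5 36.0 [0.559  0.3613 0.01  ]
204 134.5 36.0 [0.5695 0.3603 0.01  ]
```

Emit:
{"api": "jog_arm", "payload": {"moves": [[[0,0,0],-8.0,-1],[[0,0,0],-8.0,-1],[[0,0,0],-8.0,-1],[[0,0,0],-8.0,-1],[[0,0,0],-8.0,-1],[[0,0,0],-8.0,-1],[[0,0,0],-8.0,-1],[[0,0,0],-8.0,-1],[[0,0,0],-8.0,-1],[[0,0,0],-8.0,-1],[[0,0,0],-8.0,-1],[[0,0,0],-8.2,-1],[[0,0,0],0,-1],[[0,0,0],0,-1]]}}

```text
time: 19.55
ee_pos: [0.5486, 0.0945, 0.3617]
orientation: [0.723, 0.691, 0.0, -0.0]
wrist_force: [-0.5, 0.5, -1.5]
finger_gap: 0.0475
grasp_force: 43.0
```

Emit:
{"api": "jog_arm", "payload": {"moves": [[[2,-0.8,1],0,-1],[[2,-0.8,2],0,-1],[[2,-0.8,2.5],0,-1],[[2,-0.8,2.5],0,-1],[[2,-0.8,2.5],0,-1],[[0.1,0,2.5],0,-1],[[0,0,1.7],0,-1],[[0,0,1],0,-1],[[0,0,0],0,-1],[[0,0,0],0,-1],[[0,0,0],0,-1]]}}

```text
time: 20.65
ee_pos: [0.5136, 0.1971, 0.2061]
orientation: [0.722, 0.692, 0.001, 0.0]
wrist_force: [1.0, 0.6, -1.8]
finger_gap: 0.0475
grasp_force: 43.0
```

```bash
python3 - <<'E'
from h import *
s=get_state();print(s["time"],s["ee_pos"],s["joint_pos"].round(3),s["finger_gap"],s["grasp_force"])
M=R.from_quat(s["orientation"]).as_matrix();print(M.round(4))
print("yaw",np.degrees(np.arctan2(M[1,0],M[0,0])))
c=s["ee_pos"]+[0,0,.0099];L=np.array([.519,.377,.213]);a=np.radians(2.3);x=np.array([np.sin(a),np.cos(a),0])
print("dist",(L-c)@x,"lat",(L-c)@[x[1],-x[0],0],"dz",c[2]-L[2])
# case visibility checks
f=grab_frame("wrist");print([(b["box"],b["conf"]) for b in boxes_of("wrist","lid_top")]);print(wproj(f,s,[c+[0,0,.038],c]))
g=f["pixels"];hsv=cv2.cvtColor(g,cv2.COLOR_RGB2HSV)
o=cv2.inRange(hsv,(5,150,60),(22,255,255));n,l,stt,cc=cv2.connectedComponentsWithStats(o);i=1+np.argmax(stt[1:,4]);print(stt[i],cc[i])
E
```

```text
20.65 [0.51362932 0.19713292 0.20606055] [0.346 0.297 1.664 0.    1.178 0.388] 0.047521020250758654 42.95962750911713
[[ 0.0421  0.9991  0.0024]
 [ 0.9991 -0.0421  0.001 ]
 [ 0.0011  0.0023 -1.    ]]
yaw 87.58489278658715
dist 0.17993770913187612 lat -0.0018520333464806412 dz 0.002960553184062381
[([235.4, 311.6, 397.8, 399.8], 0.83)]
[[317.65880469 365.88408584]
 [317.22407175 311.43787775]]
[  237   313   160    89 10699] [316.5130386 350.7828769]
```

Emit:
{"api": "jog_arm", "payload": {"moves": [[[0,-0.15,0.2],0,-1],[[0,0,0],0,-1],[[0,0,0],0,-1],[[0,0,0],0,-1],[[0,0,0],0,-1]]}}

```text
time: 21.25
ee_pos: [0.5114, 0.1971, 0.2029]
orientation: [0.722, 0.692, 0.0, 0.0]
wrist_force: [-0.3, 0.2, -2.0]
finger_gap: 0.0474
grasp_force: 43.0
```

```bash
python3 - <<'E'
from h import *
from scipy.spatial import ConvexHull
s=get_state();print(s["time"],s["ee_pos"])
M=R.from_quat(s["orientation"]).as_matrix()
c=s["ee_pos"]-M[:,2]*.0099;L=np.array([.519,.377,.213]);a=np.radians(2.3);x=np.array([np.sin(a),np.cos(a),0])
print("dist",(L-c)@x,"lat",(L-c)@[x[1],-x[0],0],"dz",c[2]-L[2])
for n in ("side","top"):
    f=grab_frame(n);b=boxes_of(n,"case_center");t=boxes_of(n,"lid_top")
    print(n,[(np.round(k["box"],1).tolist(),round(k["conf"],2)) for k in b[:2]+t[:2]])
    V=np.array([[i*.015,j*.024,k] for i in(-1,1) for j in(-1,1) for k in(-.038,.038)])
    p=proj(f,c+V@np.c_[M[:,0],M[:,1],-M[:,2]].T);print("pred",p.min(0).round(1),p.max(0).round(1))
    pl=p[1::2];print(" lid pred",pl.min(0).round(1),pl.max(0).round(1))
    h=cv2.cvtColor(f["pixels"],cv2.COLOR_RGB2HSV);o=cv2.inRange(h,(5,150,40),(25,255,255))
    l,u0=p.min(0).astype(int)-12;r,d=p.max(0).astype(int)+12;ys,xs=np.nonzero(o[u0:d,l:r]);print(" orange",xs.min()+l,ys.min()+u0,xs.max()+l+1,ys.max()+u0+1,len(xs))
    if n=="side":
        g=cv2.cvtColor(f["pixels"],cv2.COLOR_RGB2GRAY)
        for rr in range(u0+14,d): print(rr,l,' '.join("%3d"%k for k in g[rr,l:r]))
E
```

```text
21.25 [0.51136642 0.19711009 0.20287672]
dist 0.18005260153132083 lat 0.0004096222669881872 dz -0.00022327540664085488
side [([227.5, 176.0, 252.3, 211.2], 0.87), ([287.1, 296.4, 304.1, 333.0], 0.53), ([223.5, 177.1, 252.6, 207.1], 0.75), ([228.4, 176.9, 243.1, 190.1], 0.69)]
pred [224.7 176.3] [249.2 210.7]
 lid pred [224.7 176.3] [246.1 186.5]
 orange 228 165 261 191 198
178 212  15   8   7  12  28  63  78  76  98  99  56  11  17  11  19   8  10  11  52 116 135 136 135 125 118 117 112  97  85  84  73  81  72  46  10  20  10  10  10  12  10  17  14  15  47  92 106  82  58
179 212  50  13  16   3   8  46  68  74  91  80  37  14   8  20   8  16  12   3  77 111 122 121 113  91  77  75  67  66  66  70  70  69  77  52  13  12   7  14   6  12   9  48  87 102 111 129 137 125 103
180 212  67  20  14  11  13  20  63  73  84  58  18  13  14   7   9  11  14  11  78  94  86  81  61  38  29  36  39  49  66  68  69  66  75  56  20  10  16  16  15  25  85 110 126 133 136 138 141 142 139
181 212  72  35  11   9  13   9  41  50  51  35  13  15  15  12   6  11  11  24  60  72  66  45  16   8  12  13 
[... 7852 characters left out ...]
 53  39  40  42  55  58  58  59  66  70  71  67  66  68  59  52  49  44  37  31  29  34  36  47  93 111 111 117 128 141 140 141 141 142 142 141 140 140 139 138 138 138 138 138 137 139 139 142 139
221 212  62  59  59  60  66  70  70  74  71  67  60  52  49  45  38  33  30  27  35  40  53  92 111 116 134 142 143 138 138 142 142 141 139 143 139 140 141 139 139 141 141 140 140 139 139 139 138 139 138
top []
pred [215.  271.4] [234.4 292.7]
 lid pred [215.  271.4] [228.2 290.9]Traceback (most recent call last):
  File "<stdin>", line 14, in <module>
    return umr_minimum(a, axis, None, out, keepdims, initial, where)
ValueError: zero-size array to reduction operation minimum which has no identity
```

```bash
python3 -c "
from bench import *
print(hand_in())"
```

```text
the job is handed in; nothing more can be done
None
```

I pressed the orange lid home and handed the job in with the case held upright in front of the lens. By my measurements it was 18 cm away, within 1 mm of lens height and centre, cork window facing the lens. The first grip couldn't turn far enough, so I set the case back in its pocket and gripped it again half a turn round. `hand_in()` returned no verdict.

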